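Seat the block in the vacuum jig and start the hold-down with the two-button chord

ROBOT

A 6-joint arm with a two-finger parallel gripper is mounted at the origin on a cart in front of the work surface, level with it; the furniture and walls round the work are solid. World frame = base frame: x ahead of the robot, y to its left, z up, the work surface at z = 0. Lengths are in mm, angles in rad, forces in N, time in s.
With the tool pointing down it reaches from about 350 to 775 mm from the base axis. Payload 7.3 kg.
Tool frame: the origin (TCP) lies at the very end of the fingers, on their centre line; the grasp point (between the pads) lies 19 mm behind it (bot.grip_point_offset is the distance from the TCP to the grasp point, in mm); z points along the fingers, y is the line along which they close (so a half turn about z gives the same grasp; the last joint's range is limited). The gripper opens to 92 mm and grips with 3 to 60 N. Pads are 19 mm wide; open, the fingers measure 130 mm over their backs; the gripper's body (75 mm by 190 mm) begins 47 mm behind the grasp point.
Start: joints at [-1.411, 0.342, 1.524, -0, 1.275, -0.146], TCP at [158.077, -500.656, 226.741] pointing down, gripper open.
Joint ranges: [-2.53, 2.53], [-0.77, 2.02], [0.04, 2.7], [-1, 4.14], [0.28, 2.66], [-3.11, 3.11]. Speed limits (rad/s): [2.57, 2.57, 3.14, 3.14, 3.14, 3.14].

INTERFACE

Orientations are given as [roll, pitch, yaw] about the fixed x, y, z axes, in that order (R = Rz(yaw) Ry(pitch) Rx(roll)).
In Python, from plant import bot gives the robot as it stands. The module is installed in compiled form; this text tells all that it offers.
- The arm moves only by the shell command python3 -m jog 'ROWS' [OPENING]. ROWS is JSON, a list of rows, each a list of 6 numbers: the shift along the tool's x, y, z in mm, then the turn, a rotation vector about the tool's x, y, z in rad. In form: [[dx, dy, dz, rx, ry, rz], ...]. A call has 1 to 12 rows; each row shifts and turns the commanded pose from where the row before left it, along the tool's axes as they then stand; what a row does not reach is not made up. A row lasts 1/10 s, in which the tool goes at most 50 mm and 8.59 degrees, less where a joint would pass 70% of its speed; a pose out of reach is approached as far as the arm can. A call with a gripper value outside its range is refused whole. OPENING is the opening in per cent of the stroke, from 0 (shut) to 100 (fully open), set as the call begins (- or left out, the last holds). The fingers move at their own pace and stop on an object; the grip force is fixed at half the most. Time passes only in rows, so rows that do not move let the fingers close. It gives the time, the measured TCP pose, the force, the opening and the grip force at its end, in the units of the state.
- bot.get_obs(): the state, without advancing time (a new reading comes with each control period).
- bot.capture(name): name is "side" or "top" or "wrist"; returns the picture (420x560x3 uint8, red, green, blue); there is no depth.
- bot.camera_model(name): a dict with "fx", "fy", "cx", "cy" (pixels), "position" and "orientation" of the camera in the world; the wrist camera has in their place "T_tool_cam" (4x4, takes a point from camera to tool coordinates, whose origin is the TCP and whose axes are the flange's). Camera axes: x right, y down, z forward; pixel columns grow to the right and rows downward; lengths in mm; the calibration is good to about 2 mm. A picture is of the moment at which its call begins: read the wrist's pose just before it. camera_model takes no time and is no camera call.
- bot.close_job(): hands the job in; it is judged then, once.
Trained networks look in the newest picture that a camera, given by its name, has taken for a name from the list of things; names that differ only in an ending like _2 or _b are one class to them, and where a whole thing is asked for, a point or a joint stands for the part that bears it (a point fixed in the world has none). Each returns a list of dicts, best first, with "p" (0 to 1); they miss things now and then, are a little off and sometimes report something else, mostly with a low value. They report only what shows in the picture. A call takes as long as a camera call.
- bot.outline_of(target, camera): "mask" (420x560 bool, what is visible of it) and "pixel" ([column, row] in pixels, amid what is visible of it).
The state is a dict: "time": time; "joint_positions": joint angles; "dq": joint speeds; "tau": joint torques, N m; "tool_pos": TCP position; "tcp_rot": TCP orientation; "contact_force": force on the tool from outside, world axes, zero at the start; "moment": the same for the moment, N m; "grip_width": finger opening in mm; "finger_force": force on a finger pad.
Only numpy, scipy, OpenCV 4.12 (cv2) and the standard library are available. Lean on these libraries where they do the work, as an engineer would, in place of code of your own. Each camera call takes 0.05 s, during which the arm holds its last target. There are 200 camera calls.

TASK

Push the wooden block along the vacuum jig with your fingertips, without picking it up, until it sits against the end stop. Then start the vacuum hold-down: press the two round buttons on the control box together, one fingertip on each, keep both fully down for about three seconds, then let both come up. Do not press one round button alone, leave the square buttons alone, and leave the other things on the bench where they are.

Things in the scene. Friction and masses are not known exactly. Their poses are not given: they have to be found in the camera images.
- vacuum_jig: fixed aluminium plate on the left of the bench, 100 (x) by 190 (y) by 12 mm; origin: centre of its underside, z up, yaw within 0.25 rad. Two dark rails along y, 50 mm apart, tops 20 mm over the bench. A dark end stop 86 mm wide, 15 mm thick, top 37 mm over the bench, stands across the -y end (towards the middle of the bench); the +y end is open
- stop_face (a point): centre of the end stop's inner face, which looks along the jig's +y; 80 mm from the jig's origin along its -y and 27 mm over the bench
- workpiece: loose pale wooden block, 45 (x) by 85 (y) by 30 mm high, 60 g, lying on the jig plate between the rails, its long side along them, so it only slides along the jig's y, with under 1 N; its end starts 30 to 65 mm short of the stop. Origin: centre of its underside, 12 mm over the bench. Against the stop its origin is 42.5 mm from the stop face
- control_box: fixed grey box with aluminium top on the right of the bench, 125 (x) by 130 (y) mm, top 42 mm over the bench; origin: centre of its underside, z up, -x edge nearest the robot, yaw within 0.4 rad. On top two round buttons near the robot (x -28, y +32 and -32 mm) and two smaller square ones behind them (x +34, y +32 and -32 mm), all black with dark rims
- round_left_top (a point): centre of the top of the left round button's cap (box y +32 mm), 26 mm across, 65 mm over the bench when up; the rim around it is 42 mm across and 12 mm high above the box. The two round buttons are 64 mm apart, centre to centre
- round_left (a joint): travel of the left round button: 0 up, 0.007 m fully down; a spring needs 1.5 N to start it and 5 N to hold it fully down, and brings it back up
- round_right_top (a point): centre of the top of the right round button's cap (box y -32 mm), 26 mm across, 65 mm over the bench when up; the rim around it is 42 mm across and 12 mm high above the box. The two round buttons are 64 mm apart, centre to centre
- round_right (a joint): travel of the right round button: 0 up, 0.007 m fully down; a spring needs 1.5 N to start it and 5 N to hold it fully down, and brings it back up
- square_left_top (a point): centre of the top of the left square button's cap, 17 mm wide, 52 mm over the bench; it releases the vacuum and is not to be pressed
- square_left (a joint): travel of the left square button: 0 up, 0.004 m down
- square_right_top (a point): centre of the top of the right square button's cap, 17 mm wide, 52 mm over the bench; it releases the vacuum and is not to be pressed
- square_right (a joint): travel of the right square button: 0 up, 0.004 m down
- sanding_block: bystander, loose: wooden sanding block, 63x112x30 mm, lying near the jig; origin at the bottom centre of its bounds or body
- screw_tin: bystander, loose: round open steel tin of screws, 82 mm across, 57 mm high, to the right of the control box; origin at the bottom centre of its bounds or body
- square_offcut: bystander, loose: square wooden offcut, 55x55x36 mm, to the left of the control box; origin at the bottom centre of its bounds or body
- mug: bystander, loose: off-white mug, 78 mm across plus handle, 92 mm high, far right; origin at the bottom centre of its bounds or body
- glue_bottle: bystander, loose: standing glue bottle, 63 mm across, 207 mm high, behind the fixed wooden drawer chest, which stands between jig and control box (240 mm high; x 0.27 to 0.49, y -0.08 to 0.24 m from the robot's base); to the right, behind the control box, stands a fixed open carton 235 mm high from x 0.47 m on; origin at the bottom centre of its bounds or body
- tape_roll: bystander, loose: masking tape roll lying flat, 96 mm across, 24 mm high, far left; origin at the bottom centre of its bounds or body

How it is judged:
By the outcome, as a careful person would: the job done as asked, in the order asked, and still so for the second after the job is handed in, with the robot touching nothing.
It also fails if it takes over 64 s, if anything falls off the work surface, if the arm or the gripper's body presses on something with over 40 N, if the wrist force passes 120 N, or if a joint passes its speed limit or range.

## Working session

There is one attempt and no reset: what is moved stays moved. The work goes in short steps, Python scripts to look and compute and a shell command to move; the robot and the scene stay as the last step left them, time stands still between calls to the robot, and variables do not carry over. Pictures are saved under pics/ and viewed, at most 10 in all, crops included, and the job is handed in when it is done.

```bash
mkdir -p pics
cat > h.py <<'E'
import numpy as np, cv2
from scipy.spatial.transform import Rotation as R
from plant import bot
def cam(n):
    m=bot.camera_model(n)
    if n=="wrist":
        o=bot.get_obs();T=np.eye(4);T[:3,:3]=rot(o["tcp_rot"]);T[:3,3]=o["tool_pos"];T=T@np.array(m["T_tool_cam"])
    else:
        T=np.eye(4);T[:3,:3]=rot(m["orientation"]);T[:3,3]=m["position"]
    return m,T
def rot(a):
    a=np.array(a,float)
    return a if a.shape==(3,3) else R.from_euler("xyz",a).as_matrix()
def ray(n,px,z,c=None):
    m,T=c or cam(n)
    d=T[:3,:3]@np.array([(px[0]-m["cx"])/m["fx"],(px[1]-m["cy"])/m["fy"],1])
    return (T[:3,3]+d*(z-T[2,3])/d[2])
def save(n,f):
    im=bot.capture(n);cv2.imwrite("pics/"+f,im[:,:,::-1]);return im
E
python3 - <<'E'
from h import *
for n in("top","side"):
    c=cam(n);save(n,n+"1.png");print(n,c[0]["position"],c[0]["orientation"])
    for t,z in(("vacuum_jig",12),("workpiece",42),("stop_face",37),("control_box",42),("round_left_top",65),("round_right_top",65),("square_left_top",52),("square_right_top",52),("sanding_block",30),("square_offcut",36),("screw_tin",57)):
        for d in bot.outline_of(t,n)[:2]:
            ys,xs=np.nonzero(d["mask"]);r=cv2.minAreaRect(np.c_[xs,ys].astype(np.float32))
            print(t,round(d["p"],2),np.round(d["pixel"]),ray(n,d["pixel"],z,c).round(0),[ray(n,p,z,c)[:2].round(0).tolist() for p in cv2.boxPoints(r)])
E
```

```text
top [ 281.2106257   -29.19418081 1490.52092517] [-3.02129372e+00 -1.59027733e-03 -1.57102046e+00]
vacuum_jig 0.76 [181. 202.] [490. 344.  12.] [[545.0, 463.0], [583.0, 276.0], [484.0, 254.0], [446.0, 440.0]]
workpiece 0.71 [176. 194.] [514. 353.  42.] [[530.0, 402.0], [548.0, 313.0], [498.0, 301.0], [480.0, 390.0]]
stop_face 0.58 [176. 200.] [492. 353.  37.] [[540.0, 456.0], [578.0, 272.0], [477.0, 250.0], [440.0, 432.0]]
control_box 0.17 [178. 202.] [485. 347.  42.] [[539.0, 457.0], [581.0, 268.0], [480.0, 244.0], [438.0, 432.0]]
round_left_top 0.61 [353. 232.] [ 378. -273.   65.] [[390.0, -258.0], [390.0, -272.0], [373.0, -272.0], [373.0, -258.0]]
square_left_top 0.72 [322. 232.] [ 378. -165.   52.] [[411.0, -139.0], [419.0, -193.0], [366.0, -200.0], [359.0, -146.0]]
square_right_top 0.38 [449. 202.] [ 485. -615.   52.] [[495.0, -555.0], [531.0, -664.0], [453.0, -686.0], [417.0, -577.0]]
sanding_block 0.68 [180. 225.] [405. 338.  30.] [[408.0, 402.0], [444.0, 294.0], [384.0, 273.0], [348.0, 380.0]]
sanding_block 0.37 [369. 230.] [ 386. -335.   30.] [[393.0, -328.0], [393.0, -346.0]
[... 566 characters left out ...]
430.0, -442.0]]
stop_face 0.8 [219. 276.] [479. 405.  37.] [[528.0, 475.0], [580.0, 257.0], [471.0, 265.0], [430.0, 476.0]]
control_box 0.64 [221. 272.] [478. 390.  42.] [[527.0, 478.0], [582.0, 255.0], [465.0, 262.0], [422.0, 479.0]]
control_box 0.58 [320. 175.] [ 426. -348.   42.] [[466.0, -286.0], [489.0, -351.0], [386.0, -367.0], [366.0, -302.0]]
round_right_top 0.68 [247. 275.] [376. 364.  65.] [[388.0, 435.0], [430.0, 319.0], [364.0, 309.0], [326.0, 424.0]]
sanding_block 0.98 [248. 275.] [388. 340.  30.] [[403.0, 416.0], [448.0, 295.0], [377.0, 284.0], [337.0, 404.0]]
square_offcut 0.42 [328. 144.] [ 512. -630.   36.] [[495.0, -554.0], [558.0, -729.0], [515.0, -737.0], [455.0, -562.0]]
```

Run:
```python
import cv2
a=cv2.imread("pics/top1.png");cv2.imwrite("pics/t2.png",cv2.resize(a[150:280,120:500],(800,274),interpolation=cv2.INTER_CUBIC))
from h import *
c=cam("wrist");save("wrist","w1.png");print(c[1].round(2).tolist())
for t in("round_left_top","round_right_top","square_left_top","square_right_top","control_box"):
    for d in bot.outline_of(t,"wrist")[:2]: print(t,round(d["p"],2),np.round(d["pixel"]),ray("wrist",d["pixel"],65,c).round(0))
```

```text
[[0.3, -0.92, -0.23, 219.27], [-0.95, -0.29, -0.07, -480.76], [-0.0, 0.25, -0.97, 384.87], [0.0, 0.0, 0.0, 1.0]]
```

View pics/t2.png

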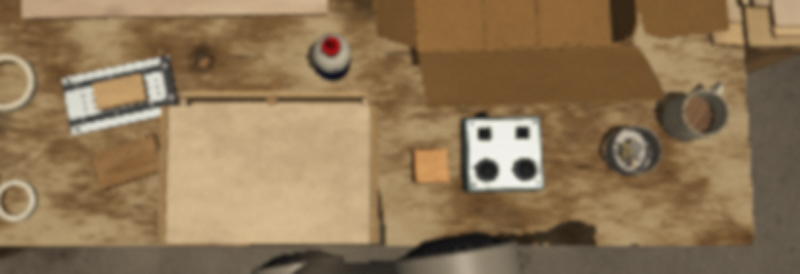

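View pics/w1.png

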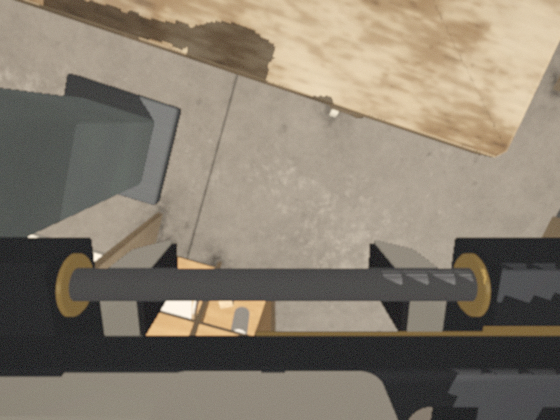

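View pics/side1.png

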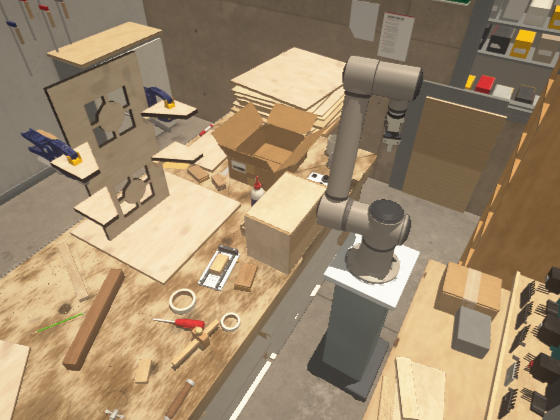

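The top view (crop) shows the jig at left, centred near (118,93), with the block on it. The white-topped box is at (502,153), with its round buttons at (487,169) and (525,169). The chest stands between them. The wrist view shows only floor and the bench edge, and in the side view the arm hides most of the box.

Run:
```python
from h import *
im=cv2.imread("pics/top1.png");g=cv2.cvtColor(im,cv2.COLOR_BGR2GRAY)
c=cam("top");x0,y0=330,195;s=g[y0:250,x0:390]
m=((s>170)&(np.ptp(im[y0:250,x0:390],axis=2)<40)).astype(np.uint8)
k=max(cv2.findContours(m,0,2)[0],key=cv2.contourArea)
r=cv2.minAreaRect(k);bp=cv2.boxPoints(r)+[x0,y0];print([ray("top",p,42,c)[:2].round(0).tolist() for p in bp],ray("top",np.array(r[0])+[x0,y0],42,c).round(0))
d=(s<80).astype(np.uint8);n,_,st,ce=cv2.connectedComponentsWithStats(d)
for a,b in zip(st[1:],ce[1:]):
    if a[4]>8: print(a[4],ray("top",b+[x0,y0],57,c).round(0))
o=bot.get_obs();print(rot(o["tcp_rot"]).round(3).tolist(),o["contact_force"],o["time"],bot.camera_model("wrist")["T_tool_cam"])
```

```text
[[467.0, -237.0], [472.0, -359.0], [357.0, -360.0], [352.0, -240.0]] [ 412. -299.   42.]
21 [ 476. -258.   57.]
98 [ 398. -227.   57.]
19 [ 443. -264.   57.]
18 [ 446. -326.   57.]
64 [ 383. -266.   57.]
66 [ 385. -329.   57.]
33 [ 330. -253.   57.]
[[0.954, 0.301, -0.0], [0.301, -0.954, -0.0], [-0.0, 0.0, -1.0]] [ 0.64991664  0.17703465 -0.08821363] 1.5 [[ 2.78219165e-04 -9.69437472e-01 -2.45338360e-01  6.43465938e+01]
 [ 9.99999703e-01  4.45905480e-04 -6.27942561e-04 -5.41882441e-01]
 [ 7.18148768e-04 -2.45338113e-01  9.69437308e-01 -1.58141912e+02]
 [ 0.00000000e+00  0.00000000e+00  0.00000000e+00  1.00000000e+00]]
```

```bash
python3 -m jog '[[38,-19,-14,0,0,0],[38,-19,-14,0,0,0],[38,-19,-14,0,0,0],[38,-19,-14,0,0,0],[38,-19,-14,0,0,0],[38,-19,-14,0,0,0],[38,-19,-14,0,0,0],[0,0,0,0,0,0.135],[0,0,0,0,0,0.135],[0,0,0,0,0,0]]' 49
python3 - <<'E'
from h import *
c=cam("wrist");save("wrist","w2.png")
for t,z in(("round_left_top",65),("round_right_top",65),("square_left_top",52),("square_right_top",52),("control_box",42)):
    for d in bot.outline_of(t,"wrist")[:2]: print(t,round(d["p"],2),np.round(d["pixel"]),ray("wrist",d["pixel"],z,c).round(1),d["mask"].sum())
o=bot.get_obs();print(o["tool_pos"],o["tcp_rot"],o["grip_width"],o["time"])
E
```

```text
time: 2.5
tool_pos: [372.0, -293.4, 324.8]
tcp_rot: [3.141, -0.0, 0.036]
contact_force: [0.0, -0.4, 0.5]
grip_width: 44.9
finger_force: 0.0
round_left_top 0.7 [253. 167.] [ 382.6 -269.6   65. ] 321
round_right_top 0.64 [305. 168.] [ 382.6 -331.2   65. ] 353
square_left_top 0.62 [253. 114.] [ 443.2 -267.1   52. ] 197
square_right_top 0.57 [308. 114.] [ 446.3 -331.6   52. ] 213
control_box 0.81 [278. 140.] [ 413.4 -297.8   42. ] 10461
control_box 0.53 [40.  8.] [550.2 -23.1  42. ] 1466
[ 371.47682106 -293.97876569  324.64183654] [-3.14153616e+00  8.37016977e-05  3.66932566e-02] 45.04755242916331 2.8
```

View pics/w2.png

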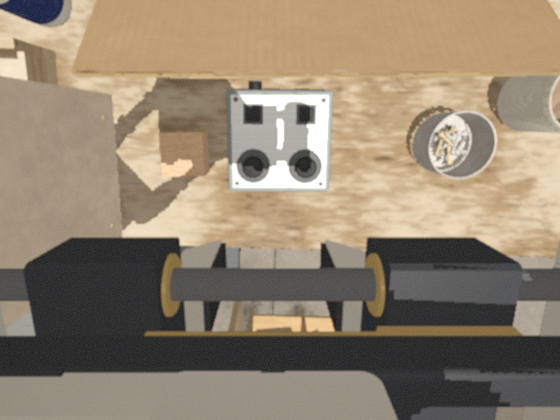

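The wrist view shows the box with its round buttons at (253,167) and (305,168), square to the tool. The button midpoint is about (383.5, -300), yaw about 0.036. Next I go over the chest to the jig.

```bash
python3 -m jog '[[10,-46,-2,0,0,0],[10,-46,-2,0,0,0],[10,-46,-2,0,0,0],[10,-46,-2,0,0,0],[10,-46,0,0,0,0],[10,-46,0,0,0,0],[10,-46,0,0,0,0],[10,-46,0,0,0,0],[10,-46,0,0,0,0],[10,-46,0,0,0,0],[10,-46,0,0,0,0],[10,-46,0,0,0,0]]' 0
python3 -m jog '[[5,-45,0,0,0,0],[5,-45,0,0,0,0],[0,0,0,0,0,-0.145],[0,0,0,0,0,-0.145],[0,0,0,0,0,-0.145],[0,0,0,0,0,-0.145],[0,0,0,0,0,-0.145],[0,0,0,0,0,-0.145],[0,0,0,0,0,-0.145],[0,0,0,0,0,-0.145],[0,0,0,0,0,-0.145],[0,0,0,0,0,-0.145]]'
python3 -m jog '[[0,0,0,0,0,-0.14],[0,0,0,0,0,-0.14],[0,0,0,0,0,0]]'
python3 - <<'E'
from h import *
c=cam("wrist");save("wrist","w3.png")
for t,z in(("vacuum_jig",12),("workpiece",42),("stop_face",37)):
    for d in bot.outline_of(t,"wrist")[:2]:
            ys,xs=np.nonzero(d["mask"]);r=cv2.minAreaRect(np.c_[xs,ys].astype(np.float32))
            print(t,round(d["p"],2),np.round(d["pixel"]),ray("wrist",d["pixel"],z,c).round(0),[ray("wrist",p,z,c)[:2].round(0).tolist() for p in cv2.boxPoints(r)])
o=bot.get_obs();print(o["tool_pos"],o["tcp_rot"],o["grip_width"],o["time"],o["joint_positions"])
E
```

```text
time: 4.0
tool_pos: [472.0, 264.0, 332.7]
tcp_rot: [3.141, -0.0, 0.037]
contact_force: [0.3, -0.8, 0.8]
grip_width: 0.7
finger_force: 0.0
time: 5.2
tool_pos: [478.8, 352.3, 332.5]
tcp_rot: [-3.141, 0.0, 1.492]
contact_force: [-0.2, 0.0, 0.0]
grip_width: 0.3
finger_force: 0.0
time: 5.5
tool_pos: [478.8, 352.3, 332.5]
tcp_rot: [-3.141, 0.0, 1.767]
contact_force: [1.1, 0.5, -0.5]
grip_width: 0.3
finger_force: 0.0
vacuum_jig 0.92 [297. 145.] [503. 393.  12.] [[478.0, 248.0], [446.0, 443.0], [544.0, 460.0], [586.0, 266.0]]
workpiece 0.6 [301. 178.] [514. 355.  42.] [[484.0, 392.0], [530.0, 401.0], [549.0, 318.0], [501.0, 308.0]]
stop_face 0.93 [299. 145.] [503. 394.  37.] [[478.0, 257.0], [447.0, 442.0], [540.0, 458.0], [580.0, 274.0]]
[478.70482582 352.38491446 332.59745413] [-3.14144000e+00  1.49054324e-04  1.76316608e+00] 0.4149939112204568 5.7 [ 5.05725168e-01  4.24706234e-01  1.11177889e+00 -9.47954175e-05
  1.60529870e+00  3.13352166e-01]
```

View pics/w3.png

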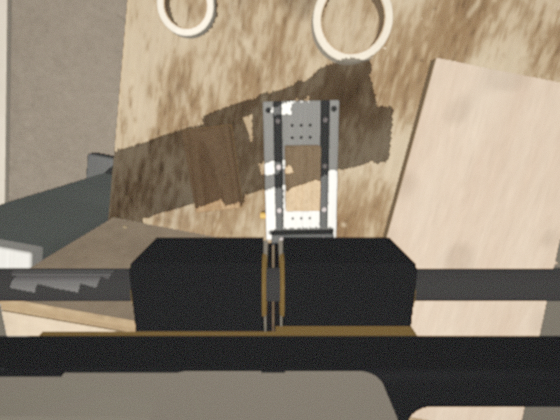

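The jig is at (263–340, 100–240) in the wrist image and lines up with the tool. The block spans rows 145–212 and the stop is at row 232. I'll go down behind the block's +y end.

```bash
python3 -m jog '[[37,18,0,0,0,0],[36,18,0,0,0,0],[0,0,45,0,0,0],[0,0,45,0,0,0],[0,0,45,0,0,0],[0,0,45,0,0,0],[0,0,45,0,0,0],[0,0,45,0,0,0],[0,0,17,0,0,0],[0,0,17,0,0,0],[0,0,0,0,0,0]]'
python3 - <<'E'
from h import *
save("wrist","w4.png");save("side","s4.png");o=bot.get_obs();print(o["tool_pos"],o["tcp_rot"],o["contact_force"])
a=cv2.imread("pics/s4.png")[215:335,140:320];cv2.imwrite("pics/s4c.png",cv2.resize(a,(800,533),interpolation=cv2.INTER_CUBIC))
E
```

```text
time: 6.8
tool_pos: [498.4, 430.0, 25.7]
tcp_rot: [-3.137, 0.002, 1.764]
contact_force: [-1.0, -0.3, -0.1]
grip_width: 0.3
finger_force: 0.0
[500.00533522 431.16234963  28.91625588] [3.14154994e+00 1.09601094e-04 1.76486089e+00] [ 0.41578335 -0.72781078  1.37424148]
```

View pics/s4c.png

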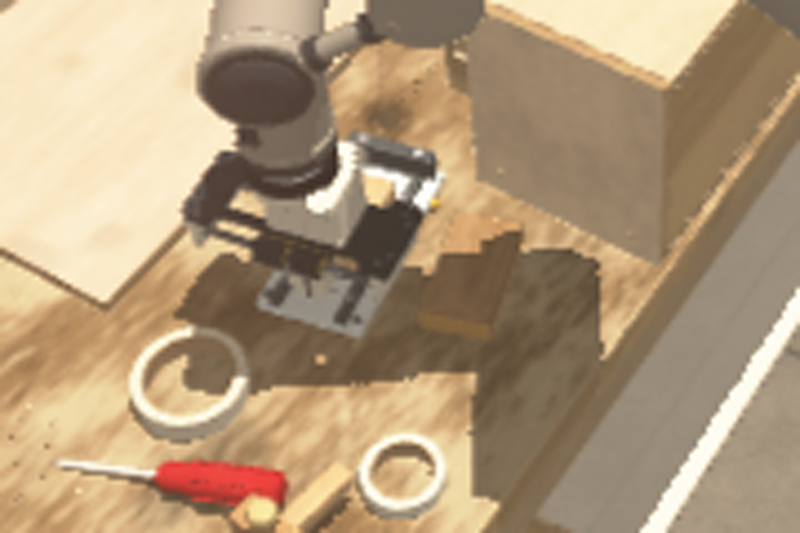

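The crop shows the closed fingertips at about (315,265) between the rails, on the jig's open end and behind the block. Now I push.

```bash
python3 -m jog '[[-8,0,0,0,0,0],[-8,0,0,0,0,0],[-6,0,0,0,0,0],[-6,0,0,0,0,0],[-5,0,0,0,0,0],[-5,0,0,0,0,0],[-5,0,0,0,0,0],[-4,0,0,0,0,0],[0,0,0,0,0,0],[0,0,0,0,0,0]]'
python3 -m jog '[[-3,0,0,0,0,0],[-3,0,0,0,0,0],[0,0,0,0,0,0]]'
```

```text
time: 7.9
tool_pos: [508.9, 384.9, 28.6]
tcp_rot: [-3.141, 0.0, 1.766]
contact_force: [-1.5, 0.1, -0.6]
grip_width: 0.2
finger_force: 0.0
time: 8.2
tool_pos: [510.1, 378.7, 28.6]
tcp_rot: [-3.141, 0.0, 1.766]
contact_force: [-0.8, -0.4, 0.9]
grip_width: 0.4
finger_force: 0.0
```

```bash
python3 -m jog '[[-2,0,0,0,0,0],[-2,0,0,0,0,0],[0,0,0,0,0,0]]'
python3 -m jog '[[-1,0,0,0,0,0],[-1,0,0,0,0,0],[0,0,0,0,0,0]]'
python3 -m jog '[[-1,0,0,0,0,0],[-1,0,0,0,0,0],[0,0,0,0,0,0]]'
```

```text
time: 8.5
tool_pos: [510.9, 374.9, 28.7]
tcp_rot: [-3.142, 0.0, 1.766]
contact_force: [0.8, -0.4, -0.5]
grip_width: 0.0
finger_force: 0.0
time: 8.8
tool_pos: [511.3, 373.1, 28.7]
tcp_rot: [-3.142, 0.0, 1.766]
contact_force: [0.4, -0.2, 1.1]
grip_width: 0.1
finger_force: 0.0
time: 9.1
tool_pos: [511.3, 372.1, 28.8]
tcp_rot: [3.142, -0.001, 1.766]
contact_force: [-2.3, 4.8, 0.1]
grip_width: 0.2
finger_force: 2.3
```

It reads 5 N at the predicted position, so the block is on the stop. I'll push once more to confirm, then back off and look.

```bash
python3 -m jog '[[-1,0,0,0,0,0],[0,0,0,0,0,0]]'
python3 -m jog '[[5,0,0,0,0,0],[15,0,0,0,0,0],[15,0,-10,0,0,0],[0,0,-50,0,0,0],[0,0,-50,0,0,0],[0,0,-50,0,0,0],[0,0,-50,0,0,0],[0,0,-50,0,0,0],[-30,0,-44,0,0,0],[-40,0,0,0,0,0],[0,0,0,0,0,0]]' 49
python3 - <<'E'
from h import *
c=cam("wrist");save("wrist","w5.png")
for d in bot.outline_of("workpiece","wrist")[:1]:
    ys,xs=np.nonzero(d["mask"]);print(d["p"],ray("wrist",d["pixel"],42,c))
o=bot.get_obs();print(o["tool_pos"],o["tcp_rot"])
a=cv2.imread("pics/w5.png")[60:270,160:440];cv2.imwrite("pics/w5c.png",cv2.resize(a,(800,600),interpolation=cv2.INTER_CUBIC))
E
```

```text
time: 9.3
tool_pos: [511.2, 372.0, 28.9]
tcp_rot: [3.141, -0.003, 1.766]
contact_force: [-3.0, 7.7, 0.7]
grip_width: 0.5
finger_force: 4.2
time: 10.4
tool_pos: [519.6, 334.8, 332.1]
tcp_rot: [3.138, 0.001, 1.762]
contact_force: [0.2, 0.7, -0.1]
grip_width: 45.1
finger_force: 0.0
0.69 [519.74373381 320.54245372  42.        ]
[518.29272948 337.51000248 330.01813039] [-3.14139515e+00  6.48376981e-05  1.76422581e+00]
```

View pics/w5c.png

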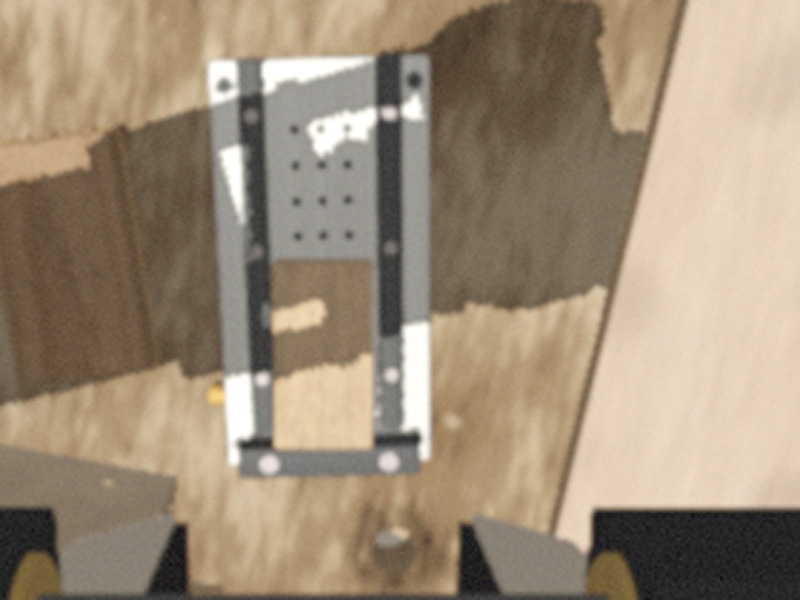

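The block sits flush on the stop: no gap at crop row 447. Back to the control box.

```bash
python3 -m jog '[[0,0,0,0,0,0.144],[0,0,0,0,0,0.144],[0,0,0,0,0,0.144],[0,0,0,0,0,0.144],[0,0,0,0,0,0.144],[0,0,0,0,0,0.144],[0,0,0,0,0,0.144],[0,0,0,0,0,0.144],[0,0,0,0,0,0.144],[0,0,0,0,0,0.144],[0,0,0,0,0,0.144],[0,0,0,0,0,0.144]]' 49
python3 -m jog '[[-11,45,0,0,0,0],[-11,45,0,0,0,0],[-11,45,0,0,0,0],[-11,45,0,0,0,0],[-11,45,0,0,0,0],[-11,45,0,0,0,0],[-11,45,0,0,0,0],[-11,45,0,0,0,0],[-11,45,0,0,0,0],[-11,45,0,0,0,0],[-11,45,0,0,0,0],[-11,45,0,0,0,0]]'
python3 -m jog '[[-12,46,0,0,0,0],[-13,46,0,0,0,0],[0,0,45,0,0,0],[0,0,45,0,0,0],[0,0,40,0,0,0],[0,0,0,0,0,0],[0,0,0,0,0,0]]'
python3 - <<'E'
from h import *
c=cam("wrist");im=save("wrist","w6.png")
P={}
for t,z in(("round_left_top",65),("round_right_top",65),("square_left_top",52),("square_right_top",52),("control_box",42)):
    for d in bot.outline_of(t,"wrist")[:1]:
        ys,xs=np.nonzero(d["mask"]);r=cv2.minAreaRect(np.c_[xs,ys].astype(np.float32))
        print(t,round(d["p"],2),np.round(d["pixel"]),ray("wrist",d["pixel"],z,c).round(1),d["mask"].sum(),[ray("wrist",p,z,c)[:2].round(0).tolist() for p in cv2.boxPoints(r)])
o=bot.get_obs();print(o["tool_pos"],o["tcp_rot"],o["grip_width"])
E
```

```text
time: 11.7
tool_pos: [517.6, 339.2, 328.8]
tcp_rot: [3.141, 0.002, 0.033]
contact_force: [-0.2, -0.6, 0.4]
grip_width: 45.0
finger_force: 0.0
time: 12.9
tool_pos: [406.8, -207.7, 329.6]
tcp_rot: [-3.141, 0.001, 0.039]
contact_force: [0.8, -0.6, -0.5]
grip_width: 45.0
finger_force: 0.0
time: 13.6
tool_pos: [386.0, -299.4, 200.4]
tcp_rot: [-3.141, 0.001, 0.039]
contact_force: [0.3, -0.3, 0.6]
grip_width: 45.2
finger_force: 0.0
round_left_top 0.98 [235. 203.] [ 380.6 -266.9   65. ] 736 [[396.0, -256.0], [397.0, -281.0], [371.0, -282.0], [370.0, -256.0]]
round_right_top 0.74 [311. 202.] [ 383.9 -331.9   65. ] 675 [[379.0, -315.0], [402.0, -325.0], [392.0, -347.0], [369.0, -338.0]]
square_left_top 0.56 [239. 127.] [ 443.8 -267.9   52. ] 441 [[452.0, -258.0], [453.0, -275.0], [435.0, -276.0], [434.0, -258.0]]
square_right_top 0.89 [313. 131.] [ 443.1 -331.3   52. ] 418 [[454.0, -321.0], [454.0, -338.0], [438.0, -339.0], [437.0, -322.0]]
control_box 0.69 [272. 161.] [ 415.3 -297.5   42. ] 19365 [[349.0, -231.0], [481.0, -234.0], [485.0, -360.0], [352.0, -370.0]]
[ 385.8906321  -300.15097009  201.53183231] [ 3.13934655e+00 -1.94930398e-03  3.80534496e-02] 45.015561295697
```

View pics/w6.png

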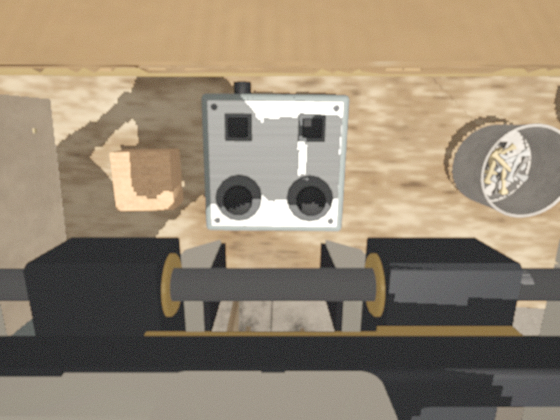

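Both round buttons are where expected, at pixels (238,200) and (312,198), with the midpoint about (384, -300). I'll lower to just above the caps.

```bash
python3 -m jog '[[-1.5,0,45,0,0,0],[0,0,45,0,0,0],[0,0,30,0,0,0],[0,0,10,0,0,0],[0,0,0,0,0,0],[0,0,0,0,0,0]]'
python3 - <<'E'
from h import *
save("wrist","w7.png");o=bot.get_obs();print(o["tool_pos"],o["tcp_rot"],o["contact_force"])
E
```

```text
time: 14.5
tool_pos: [384.6, -300.7, 71.6]
tcp_rot: [3.139, -0.002, 0.038]
contact_force: [0.1, 0.3, 1.0]
grip_width: 44.8
finger_force: 0.0
[ 384.73869087 -300.86736973   71.80999537] [ 3.13884912e+00 -2.30493971e-03  3.78173542e-02] [ 0.23644857  0.19688395 -0.32654842]
```

View pics/w7.png

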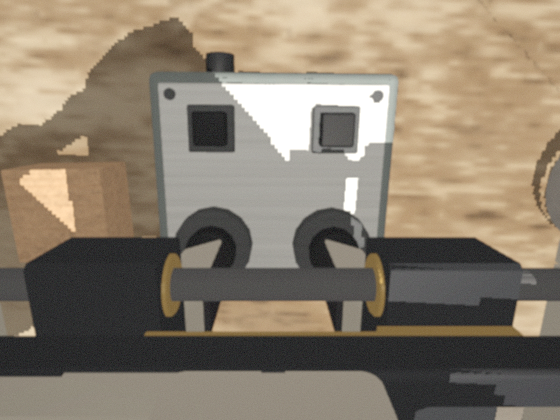

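The fingertips sit over the two caps and symmetric about the rims at (214,240) and (331,240). Pressing.

```bash
python3 -m jog '[[0,0,5,0,0,0],[0,0,5,0,0,0],[0,0,5,0,0,0],[0,0,2,0,0,0],[0,0,0,0,0,0],[0,0,0,0,0,0]]'
```

```text
time: 15.15
tool_pos: [384.9, -301.0, 57.7]
tcp_rot: [3.137, -0.004, 0.038]
contact_force: [-7.8, 7.4, 43.9]
grip_width: 45.4
finger_force: 22.5
```

```bash
python3 -m jog '[[0,0,0,0,0,0],[0,0,0,0,0,0],[0,0,0,0,0,0],[0,0,0,0,0,0],[0,0,0,0,0,0],[0,0,0,0,0,0],[0,0,0,0,0,0],[0,0,0,0,0,0],[0,0,0,0,0,0],[0,0,0,0,0,0],[0,0,0,0,0,0],[0,0,0,0,0,0]]'
python3 -m jog '[[0,0,0,0,0,0],[0,0,0,0,0,0],[0,0,0,0,0,0],[0,0,0,0,0,0],[0,0,0,0,0,0],[0,0,0,0,0,0],[0,0,0,0,0,0],[0,0,0,0,0,0],[0,0,0,0,0,0],[0,0,0,0,0,0],[0,0,0,0,0,0],[0,0,0,0,0,0]]'
python3 -m jog '[[0,0,0,0,0,0],[0,0,0,0,0,0],[0,0,0,0,0,0],[0,0,0,0,0,0],[0,0,0,0,0,0]]'
python3 -m jog '[[0,0,-10,0,0,0],[0,0,-20,0,0,0],[0,0,-40,0,0,0],[0,0,-45,0,0,0],[0,0,-45,0,0,0],[0,0,0,0,0,0],[0,0,0,0,0,0]]'
python3 - <<'E'
from h import *
im=save("wrist","w8.png");save("top","t8.png")
o=bot.get_obs();print(o["tool_pos"],o["contact_force"],o["time"])
a=cv2.imread("pics/t8.png")[150:280,120:500];cv2.imwrite("pics/f.png",np.vstack([cv2.resize(im[60:240,100:460,::-1],(600,300)),cv2.resize(a,(600,205))]))
E
```

```text
time: 16.35
tool_pos: [384.9, -301.0, 57.7]
tcp_rot: [3.137, -0.004, 0.038]
contact_force: [-8.1, 6.5, 45.1]
grip_width: 45.2
finger_force: 22.4
time: 17.55
tool_pos: [384.9, -301.0, 57.7]
tcp_rot: [3.137, -0.004, 0.038]
contact_force: [-8.7, 7.1, 44.0]
grip_width: 44.9
finger_force: 22.4
time: 18.05
tool_pos: [384.9, -301.0, 57.7]
tcp_rot: [3.137, -0.004, 0.038]
contact_force: [-7.9, 8.3, 43.8]
grip_width: 45.1
finger_force: 22.4
time: 18.75
tool_pos: [384.0, -300.0, 213.8]
tcp_rot: [3.14, -0.002, 0.038]
contact_force: [0.5, -0.5, -0.9]
grip_width: 45.3
finger_force: 0.0
[ 383.16281482 -299.19676067  211.77928634] [-0.35076465 -0.36455709 -0.09972341] 18.85
```

View pics/f.png

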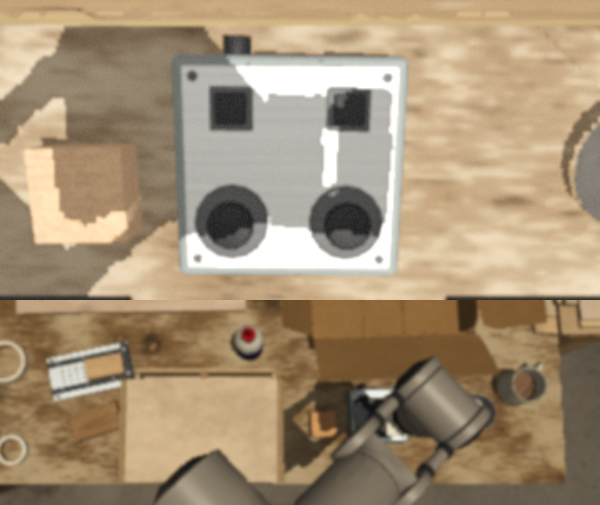

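The buttons are up again at (231,222) and (346,222), the block is on the stop at (105,367), and the bystanders in view (the arm hides the screw tin) look unmoved.

```bash
python3 -c "
from plant import bot
print(bot.close_job())"
```

```text
the job is handed in; nothing more can be done
None
```

The block was pushed flush against the end stop, then both round buttons were held fully down together for about three seconds and released; the job was handed in at about 19 s, with no verdict returned.

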